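Close a food tub in the hand-screw lidding press

TASK

Gently push the lidded food tub along the bed of the small press until it is fully home against the white back stop. Then wind the press's T-handle clockwise, half a turn at a time by its alternate ends, until you feel the pad meet the lid, and give it about a quarter turn more so that the lid is firmly pressed but not crushed. Leave the press tight with the tub in it, and do not disturb the beaker, jar and can nearby.

Things in the scene. Friction and masses are not known exactly. Their poses are not given: they have to be found in the camera images.
- press: Fixed frame of the press. Origin: on the table under the screw's axis; x = the way the tub is pushed in (within 0.35 rad of world x), z up. Aluminium bed 330 x 214 mm (x -210 to +120), top at z = 14 mm. Two white rails along x on the bed, inner faces at y = +-58 mm, tops at z = 28 mm. Steel columns 26 mm square at x = 0, y = +-90 mm.
- back_stop (a point): Middle of the top edge of the white back stop's face, across the far end of the bed: at press x = +85 mm, z = 40 mm.
- beam_top (a point): Middle of the top of the green cross beam, on the screw's axis, at z = 180 mm. Beam 46 mm (x) by 212 mm (y), z = 146 to 180 mm; a brass nut 40 mm across in its middle reaches 190 mm. The T-handle turns above it.
- tub: Closed food tub, tan with a white lid, 170 (x) x 110 (y) x 62 mm high, 0.35 to 0.65 kg, loose on the bed between the rails (3 mm play each side), axes along the press's. Origin: centre of its underside. It starts 50 to 80 mm short of the screw's axis; home against the stop it is at press x = 0. Push its near end at half its height: it slides at about 2 to 5 N.
- ram: The screw. Origin: centre of the T-handle's hub, on the screw's axis; z of the T-bar's centreline, at the start about 272 mm above the table. It sinks 30 mm per clockwise turn (15 mm per half turn) and carries a black 60 mm square pad under the beam. The pad's distance below the hub is not known (set by hand, +-9 mm): it meets the lid when the hub has sunk to somewhere from 262 to 244 mm: feel for it.
- hub (a point): Same point as the screw's origin; hub 34 mm across. The pad is sprung and preloaded: meeting the lid, its load steps to 30 N, then grows about 10 N per mm the ram sinks (75 N per quarter turn). Right: about 105 N, a quarter turn after meeting (70 to 140 N is good); 165 N crushes the tub. The screw holds its load when let go.
- red_knob (a point): Centre of the red knob, one end of the T-handle: upright barrel, 26 mm in diameter, 30 mm high, 80 mm from the screw's axis, at the hub's height. The T-bar is 12 mm round. It starts across the press (along y) within 0.4 rad, red on the +y side. Turned slowly (20 mm/s at a knob) it takes 6 to 8 N sideways at a knob when free, about 9 N on meeting the lid, about 14 N at the right load; a few N more when fast, less at rest.
- black_knob (a point): Centre of the black knob on the other end of the T-handle; same size, opposite the red one.
- beaker: Bystander: amber measuring beaker, 84 mm across, 110 mm high, loose on the table. Origin: centre of its underside.
- jar: Bystander: glass jar with a white cap, 72 mm across, 100 mm high, loose. Origin: centre of its underside.
- can: Bystander: closed metal can, 74 mm across, 110 mm high, loose. Origin: centre of its underside.
Not all that is in view belongs to the job. Of the things like the tub, leave any that is purple; of the rest the larger one is meant.

How it is judged:
By the outcome, as a careful person would: the job done as asked, in the order asked, and still so for the second after the job is handed in, with the robot touching nothing.
It also fails if it takes over 72 s, if anything falls off the work surface, if the arm or the gripper's body presses on something with over 40 N, if the wrist force passes 120 N, or if a joint passes its speed limit or range.

ROBOT

A 6-joint arm with a two-finger parallel gripper is mounted at the origin on the work surface. World frame = base frame: x ahead of the robot, y to its left, z up, the work surface at z = 0. Lengths are in m, angles in rad, forces in N, time in s.
With the tool pointing down it reaches from about 0.3 to 0.875 m from the base axis. Payload 6.4 kg.
Tool frame: the origin (TCP) lies on the mounting face of the last link; the fingertips stand 173 mm ahead of it and the grasp point (between the pads) lies 155 mm ahead of it (ctrl.tip_reach is the distance from the TCP to the fingertips, in m); z points along the fingers, y is the line along which they close (so a half turn about z gives the same grasp; the last joint's range is limited). The gripper opens to 85 mm and grips with 20 to 120 N. Pads are 22 mm wide; open, the fingers measure 114 mm over their backs; the gripper's body (76 mm by 85 mm) begins 54 mm behind the grasp point. The pads swing forward as they close: fully open they stand 13 mm farther back than shut.
Start: joints at [1.09, 0.181, 1.607, -0, 1.354, -0.206], TCP at [0.156, 0.553, 0.405] pointing down, gripper open.
Joint ranges: [-2.99, 2.99], [-0.89, 2.07], [0.3, 2.58], [-1.14, 4.28], [0, 2.63], [-3.12, 3.12]. Speed limits (rad/s): [2.57, 2.57, 3.01, 3.14, 3.14, 3.14].

INTERFACE

Orientations are given as a unit quaternion [w, x, y, z].
In Python, from bench import ctrl gives the robot as it stands.
- The arm moves only by the shell command python3 -m pendant 'ROWS'. ROWS is JSON, a list that holds one entry, the list of rows, each a list of 7 numbers: the opening, from 0 (shut) to 1 (fully open), then the shift along the tool's x, y, z in mm, then the turn, a rotation vector about the tool's x, y, z in rad. A call has 1 to 5 rows; each row is the pose to reach, as a shift and turn from the pose commanded when the call began, along the tool's axes at that moment; what a row does not reach only later rows make up. A row lasts 1/12 s, in which the tool goes at most 41.7 mm and 7.16 degrees, less where a joint would pass 70% of its speed; a pose out of reach is approached as far as the arm can. A call with a gripper value outside its range is refused whole. The fingers move at their own pace and stop on an object; the grip force is fixed at half the most. Time passes only in rows, so rows that repeat a pose let the fingers close. It gives the time, the measured TCP pose, the force, the opening and the grip force at its end, in the units of the state.
- ctrl.get_obs(): the state, without advancing time (a new reading comes with each control period).
- ctrl.camera(name): name is "scene" or "top" or "wrist"; returns the picture (384x512x3 uint8, red, green, blue); there is no depth.
- ctrl.camera_params(name): a dict with "mtx" (3x3 intrinsics, pixels), "world_from_camera" (4x4, takes a point from camera to world coordinates); the wrist camera has in their place "tool_from_camera" (4x4, takes a point from camera to tool coordinates, whose origin is the TCP and whose axes are the flange's). Camera axes: x right, y down, z forward; pixel columns grow to the right and rows downward; lengths in m; the calibration is good to about 2 mm. A picture is of the moment at which its call begins: read the wrist's pose just before it. camera_params takes no time and is no camera call.
- ctrl.hand_in(): hands the job in; it is judged then, once.
Trained networks look in the newest picture that a camera, given by its name, has taken for a name from the list of things; names that differ only in an ending like _2 or _b are one class to them, and where a whole thing is asked for, a point or a joint stands for the part that bears it (a point fixed in the world has none). Each returns a list of dicts, best first, with "confidence" (0 to 1); they miss things now and then, are a little off and sometimes report something else, mostly with a low value. They report only what shows in the picture. A call takes as long as a camera call. They do not tell look-alikes from the thing itself.
- ctrl.boxes_of(camera, name): "point" ([column, row] as shares, 0 to 1, of the picture: columns of its width, rows of its height, amid what is visible of it).
The state is a dict: "time_s": time; "q": joint angles; "dq": joint speeds; "joint_efforts": joint torques, N m; "eef_pos": TCP position; "eef_rot": TCP orientation; "wrist_force": force on the tool from outside, world axes, zero at the start; "torque": the same for the moment, N m; "opening": opening from 0.0 (shut) to 1.0 (fully open); "grasp_force": force on a finger pad.
Only numpy, scipy, OpenCV 4.12 (cv2) and the standard library are available. Lean on these libraries where they do the work, as an engineer would, in place of code of your own. Each camera call takes 0.05 s, during which the arm holds its last target. There are 200 camera calls.

## Working session

There is one attempt and no reset: what is moved stays moved. The work goes in short steps, Python scripts to look and compute and a shell command to move; the robot and the scene stay as the last step left them, time stands still between calls to the robot, and variables do not carry over. Pictures are saved under pics/ and viewed, at most 10 in all, crops included, and the job is handed in when it is done.

```bash
ls; mkdir -p pics
python3 - <<'E'
from bench import ctrl
import cv2,numpy as np
np.set_printoptions(precision=3,suppress=True)
o=ctrl.get_obs();print(o)
ims=[]
for c in ("scene","top"):
    im=ctrl.camera(c);ims.append(im);cv2.imwrite(f"pics/{c}0.png",im[...,::-1])
    p=ctrl.camera_params(c);print(c,p)
    for n in ("tub","back_stop","beam_top","hub","red_knob","black_knob","beaker","jar","can"):
        print(n,[([round(d["point"][0]*512),round(d["point"][1]*384)],round(d["confidence"],2)) for d in ctrl.boxes_of(c,n)[:3]])
cv2.imwrite("pics/both0.png",cv2.resize(np.hstack(ims),(800,300))[...,::-1])
E
```

```text
pics
{'time_s': 0.0, 'q': array([ 1.09 ,  0.182,  1.608,  0.   ,  1.354, -0.206]), 'dq': array([-0.   ,  0.001, -0.001,  0.001,  0.   ,  0.001]), 'joint_efforts': array([ -0.   , -44.486, -35.134,  -0.   ,   0.009,   0.   ]), 'eef_pos': array([0.156, 0.553, 0.404]), 'eef_rot': array([-0.   ,  0.137,  0.991, -0.001]), 'wrist_force': array([ 0.086, -0.129, -1.047]), 'torque': array([ 0.035,  0.015, -0.006]), 'grasp_force': 0.0, 'opening': 0.9993101161898529}
scene {'mtx': array([[356.998,   0.   , 253.298],
       [  0.   , 356.998, 192.739],
       [  0.   ,   0.   ,   1.   ]]), 'world_from_camera': array([[ 0.533,  0.594, -0.603,  1.096],
       [ 0.846, -0.376,  0.378, -0.383],
       [-0.002, -0.711, -0.703,  0.852],
       [ 0.   ,  0.   ,  0.   ,  1.   ]])}
tub [([334, 218], 0.72), ([252, 243], 0.67), ([131, 228], 0.67)]
back_stop [([263, 238], 0.69)]
beam_top [([259, 238], 0.92)]
hub [([263, 195], 0.82), ([336, 170], 0.54)]
red_knob [([261, 185], 0.75)]
black_knob [([261, 185], 0.89)]
beaker [([135, 276], 0.66)]
jar [([386, 193], 0.72)]
can [([265, 193], 0.64)]
top {'mtx': array([[403.481,   0.   , 258.125],
       [  0.   , 403.481, 195.313],
       [  0.   ,   0.   ,   1.   ]]), 'world_from_camera': array([[-0.021, -0.996,  0.086,  0.388],
       [-1.   ,  0.022,  0.006, -0.008],
       [-0.008, -0.086, -0.996,  1.456],
       [ 0.   ,  0.   ,  0.   ,  1.   ]])}
tub [([197, 172], 0.92), ([356, 242], 0.9), ([267, 195], 0.74)]
back_stop [([268, 177], 0.92)]
beam_top [([271, 175], 0.57)]
hub [([271, 162], 0.83), ([160, 214], 0.33)]
red_knob [([275, 163], 0.84), ([270, 163], 0.24)]
black_knob [([273, 163], 0.84), ([273, 163], 0.69)]
beaker [([367, 195], 0.69), ([159, 211], 0.47), ([267, 176], 0.46)]
jar [([142, 163], 0.6)]
can [([158, 213], 0.66)]
```

View pics/both0.png

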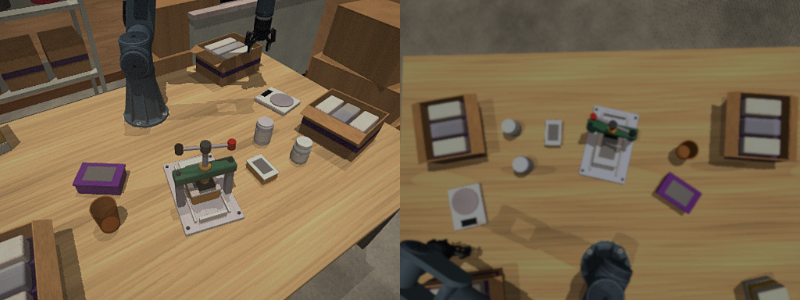

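Run:
```python
import cv2
im=cv2.imread("pics/top0.png")[120:260,100:400]
cv2.imwrite("pics/topcrop.png",cv2.resize(im,(800,373),interpolation=cv2.INTER_CUBIC))
```

```text
(no output)
```

View pics/topcrop.png

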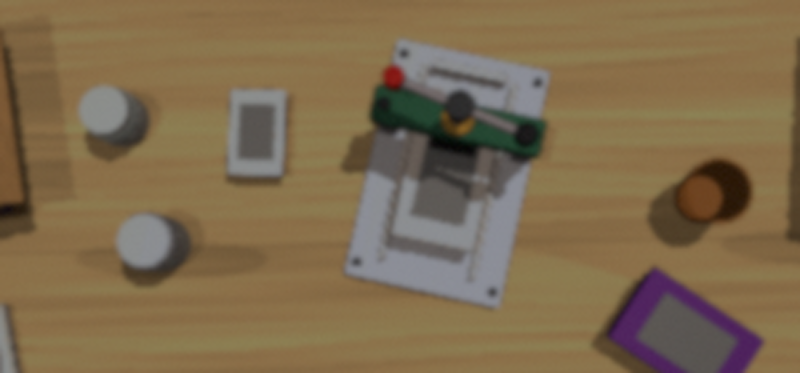

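Top view (crop pixels → full image): there are three tub-like things: the purple one at (356,242), a small white one at (197,172) and a tan/white-lidded one in the press at (267,195). The one meant is in the press: it isn't purple and it's larger than the white one. The red knob is on the +y (left) side and the black one on the right.

```bash
cat > h.py <<'E'
import numpy as np
from bench import ctrl
def ray(c,px,z):
    p=ctrl.camera_params(c);T=p["world_from_camera"]
    d=T[:3,:3]@np.linalg.solve(p["mtx"],[px[0],px[1],1]);o=T[:3,3]
    return o+d*(z-o[2])/d[2]
def proj(c,P):
    p=ctrl.camera_params(c);T=p["world_from_camera"]
    v=p["mtx"]@(T[:3,:3].T@(np.array(P)-T[:3,3]));return v[:2]/v[2]
E
python3 - <<'E'
from h import *
from scipy.optimize import least_squares
np.set_printoptions(precision=4,suppress=True)
f=lambda u,v:(100+.375*u,120+.375*v)
im=[f(400,40),f(550,72),f(497,307),f(345,273)]
W=np.array([ray("top",i,.014)[:2] for i in im]);print(W)
P=np.array([[.12,.107],[.12,-.107],[-.21,-.107],[-.21,.107]])
def R(a):return np.array([[np.cos(a),-np.sin(a)],[np.sin(a),np.cos(a)]])
s=least_squares(lambda x:(P@R(x[2]).T+x[:2]-W).ravel(),[.5,0,0]);print("press",s.x,s.fun)
r=ray("top",f(393,77),.287);b=ray("top",f(526,134),.287)
print("knobs",r,b,(r+b)/2,np.linalg.norm(r-b),"bar ang",np.arctan2((r-b)[1],(r-b)[0]))
for n,q,z in(("tubnear",f(432,245),.076),("tubnear2",f(398,235),.076),("tubn3",f(470,250),.076)):
    w=ray("top",q,z)[:2];print(n,w,R(s.x[2]).T@(w-s.x[:2]))
for n,q,z in (("jar?",f(107,112),.1),("can?",f(145,240),.11),("beaker",f(728,190),0.06),("beaker",f(700,198),0.11)): print(n,ray("top",q,z))
# scene view check
T=s.x
for n,p in(("beam",[0,0,.18]),("red",None),("stop",[.085,0,.04])):
    if p: w=R(T[2])@p[:2]+T[:2];print(n,proj("scene",[*w,p[2]]),proj("top",[*w,p[2]]))
print(proj("scene",[*r[:2],.272]),proj("scene",[*b[:2],.272]))
import cv2
im=cv2.imread("pics/scene0.png")[150:320,180:340];cv2.imwrite("pics/sc.png",cv2.resize(im,(565,600),interpolation=cv2.INTER_CUBIC))
E
```

```text
[[ 0.7322  0.0262]
 [ 0.6834 -0.1765]
 [ 0.3675 -0.0961]
 [ 0.417   0.1059]]
press [ 0.5937 -0.0461 -0.2455] [ 0.0039  0.0023  0.0007 -0.0025 -0.0035 -0.0027 -0.001   0.0029]
knobs [0.6257 0.0282 0.287 ] [ 0.5592 -0.1163  0.287 ] [ 0.5925 -0.044   0.287 ] 0.1590681587679566 bar ang 1.1390595192943087
tubnear [ 0.4492 -0.0112] [-0.1486 -0.0012]
tubnear2 [0.463  0.0322] [-0.1458  0.0442]
tubn3 [ 0.4418 -0.0597] [-0.144  -0.0501]
jar? [0.6268 0.4    0.1   ]
can? [0.4616 0.3486 0.11  ]
beaker [ 0.5132 -0.3974  0.06  ]
beaker [ 0.4994 -0.348   0.11  ]
beam [260.6839 213.855 ] [271.9883 164.9621]
stop [270.5116 272.0834] [276.2235 148.2043]
[294.7876 183.8956] [227.8479 190.104 ]
```

View pics/sc.png

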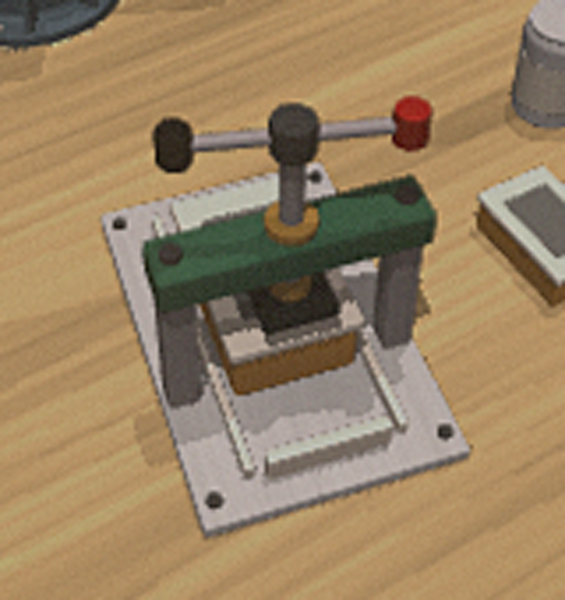

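The scene view agrees with my press pose: red is predicted at (295,184) and seen at about (296,185). The press is at (0.593, -0.045) with yaw -0.245, and the tub's near end is at press x≈-0.146. I'll compute the approach for the push next: fingers half open, tool leaned back 0.3 rad.

```bash
cat >> h.py <<'E'
from scipy.spatial.transform import Rotation as Ro
PX,PY,YAW=.5935,-.0455,-.2455
def pw(x,y,z): return np.array([PX+x*np.cos(YAW)-y*np.sin(YAW),PY+x*np.sin(YAW)+y*np.cos(YAW),z])
def rot(o): q=o["eef_rot"];return Ro.from_quat([q[1],q[2],q[3],q[0]])
def down(phiy): # tool z down, tool y at world angle phiy
    y=np.array([np.cos(phiy),np.sin(phiy),0]);z=np.array([0,0,-1.]);return Ro.from_matrix(np.c_[np.cross(y,z),y,z])
def go(C,R,tip): # put tool point tip (m) at C with orientation R
    o=ctrl.get_obs();t=np.array(C)-R.apply(tip);R0=rot(o)
    s=R0.inv().apply(t-o["eef_pos"])*1000;r=(R0.inv()*R).as_rotvec()
    print("tcp",t.round(3),"shift",s.round(1),"rot",r.round(3),"rows",np.linalg.norm(s)/41.7,np.degrees(np.linalg.norm(r))/7.16)
E
python3 - <<'E'
from h import *
R=down(YAW+np.pi/2)*Ro.from_rotvec([0,-.3,0])
print(ctrl.camera_params("wrist")["tool_from_camera"][:3,3])
for x,z in((-.185,.16),(-.185,.042),(-.15,.042)): go(pw(x,0,z),R,[-.011,0,.167])
E
```

```text
[6.71344226e-02 3.42516344e-05 3.03112012e-02]
tcp [0.356 0.014 0.316] shift [-338.9 -464.9   88.4] rot [-0.004 -0.3   -0.029] rows 13.95800234659545 2.412228534381225
tcp [0.356 0.014 0.198] shift [-338.9 -464.9  206.4] rot [-0.004 -0.3   -0.029] rows 14.657041790593686 2.412228534381225
tcp [0.39  0.006 0.198] shift [-373.8 -463.9  206.4] rot [-0.004 -0.3   -0.029] rows 15.120162498649801 2.412228534381225
```

```bash
P="python3 -m pendant"
$P '[[[0.5,-10,-14,3,0,0,0],[0.5,-32,-44,8,0,0,0],[0.5,-58,-80,15,0,0,0],[0.5,-82,-113,21,0,0,0],[0.5,-106,-146,28,0,0,0]]]' | tail -5
$P '[[[0.5,-24,-33,6,0,0,0],[0.5,-48,-66,12,0,0,0],[0.5,-72,-99,18,0,0,0],[0.5,-96,-132,24,0,0,0],[0.5,-120,-165,30,0,0,0]]]' | tail -5
$P '[[[0.5,-24,-33,6,0,-0.06,0],[0.5,-48,-66,12,0,-0.12,0],[0.5,-72,-99,18,0,-0.18,-0.01],[0.5,-96,-132,24,0,-0.24,-0.02],[0.5,-113,-154,30,0,-0.30,-0.03]]]' | tail -5
python3 - <<'E'
from h import *
R=down(YAW+np.pi/2)*Ro.from_rotvec([0,-.3,0])
for x,z in((-.175,.042),(-.15,.042)): go(pw(x,0,z),R,[-.011,0,.167])
E
```

```text
eef_pos: [0.2175, 0.3851, 0.3769]
eef_rot: [0.0, 0.136, 0.991, 0.0]
wrist_force: [1.3, -0.0, 0.9]
opening: 0.501
grasp_force: 0.0
eef_pos: [0.2882, 0.1936, 0.3472]
eef_rot: [0.001, 0.137, 0.991, 0.0]
wrist_force: [1.1, -0.2, 1.0]
opening: 0.504
grasp_force: 0.0
eef_pos: [0.3559, 0.0134, 0.3178]
eef_rot: [0.151, 0.121, 0.981, -0.022]
wrist_force: [-0.3, 1.2, -0.8]
opening: 0.501
grasp_force: 0.0
tcp [0.366 0.012 0.198] shift [ 26.5   1.4 116.9] rot [-0.007  0.006  0.001] rows 2.8747609250373753 0.06980978993978876
tcp [0.39  0.006 0.198] shift [  2.6   1.4 124.4] rot [-0.007  0.006  0.001] rows 2.984919141211576 0.06980978993978876
```

```bash
P="python3 -m pendant"
$P '[[[0.5,7,0,30,0,0,0],[0.5,14,1,60,0,0,0],[0.5,20,1,90,0,0,0],[0.5,25,1,110,0,0,0],[0.5,26.5,1.4,117,0,0,0]]]' | tail -5
$P '[[[0.5,-3,0,1,0,0,0],[0.5,-7,0,2.2,0,0,0],[0.5,-11,0,3.4,0,0,0],[0.5,-15,0,4.7,0,0,0],[0.5,-19,0,6,0,0,0]]]' | tail -5
$P '[[[0.5,-2,0,0.6,0,0,0],[0.5,-4,0,1.2,0,0,0],[0.5,-6,0,1.9,0,0,0],[0.5,-8,0,2.5,0,0,0],[0.5,-10,0,3.1,0,0,0]]]' | tail -5
python3 - <<'E'
from h import *
import cv2
o=ctrl.get_obs();c=o["eef_pos"]+rot(o).apply([-.011,0,.167]);d=c-pw(0,0,0)
print("t",o["time_s"],"contact in press",Ro.from_euler("z",-YAW).apply(d).round(4),o["wrist_force"])
im=ctrl.camera("scene")[100:320,130:390];cv2.imwrite("pics/s1.png",cv2.resize(im,(709,600))[...,::-1])
E
```

```text
eef_pos: [0.363, 0.015, 0.1948]
eef_rot: [0.145, 0.121, 0.982, -0.02]
wrist_force: [-0.7, 0.7, -0.3]
opening: 0.499
grasp_force: 0.0
eef_pos: [0.3851, 0.0098, 0.1988]
eef_rot: [0.15, 0.12, 0.981, -0.021]
wrist_force: [0.3, 0.2, -0.0]
opening: 0.499
grasp_force: 0.0
eef_pos: [0.3939, 0.0076, 0.1973]
eef_rot: [0.148, 0.121, 0.981, -0.02]
wrist_force: [-1.4, 1.0, 1.8]
opening: 0.499
grasp_force: 1.2
t 3.5 contact in press [-0.1467  0.0023  0.041 ] [-1.40007113  1.02855328  1.79922244]
```

View pics/s1.png

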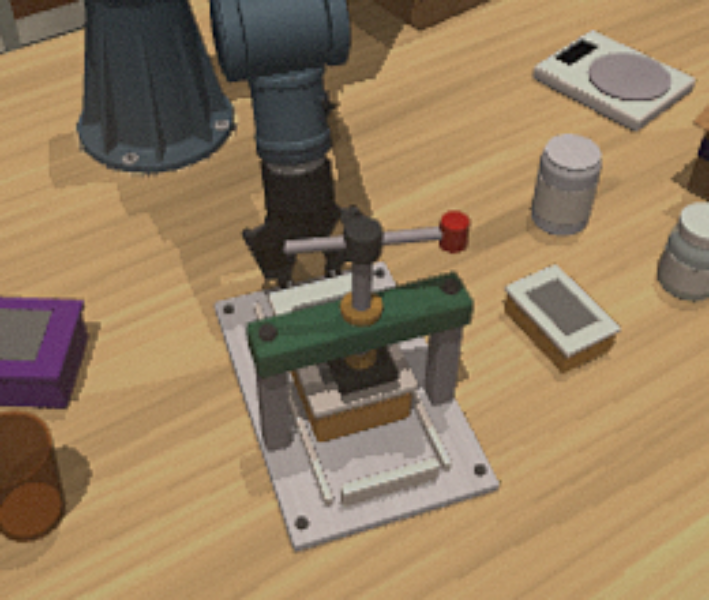

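The fingers are at the tub's near end (contact at press x≈-0.147, as expected), and nothing else has been disturbed. Now I'll push.

```bash
P="python3 -m pendant"
$P '[[[0.5,-2.5,0,0.8,0,0,0],[0.5,-5,0,1.6,0,0,0],[0.5,-8,0,2.5,0,0,0],[0.5,-11,0,3.4,0,0,0],[0.5,-14.3,0,4.5,0,0,0]]]' | grep -E "pos|force"
$P '[[[0.5,-2.8,0,0.9,0,0,0],[0.5,-5.6,0,1.8,0,0,0],[0.5,-8.5,0,2.7,0,0,0],[0.5,-11.4,0,3.6,0,0,0],[0.5,-14.3,0,4.5,0,0,0]]]' | grep -E "pos|force"
$P '[[[0.5,-2.8,0,0.9,0,0,0],[0.5,-5.6,0,1.8,0,0,0],[0.5,-8.5,0,2.7,0,0,0],[0.5,-11.4,0,3.6,0,0,0],[0.5,-14.3,0,4.5,0,0,0]]]' | grep -E "pos|force"
$P '[[[0.5,-2.2,0,0.7,0,0,0],[0.5,-4.2,0,1.3,0,0,0],[0.5,-6,0,1.9,0,0,0],[0.5,-7.5,0,2.3,0,0,0],[0.5,-9,0,2.8,0,0,0]]]' | grep -E "pos|force"
cat > st.py <<'E'
from h import *
o=ctrl.get_obs();c=o["eef_pos"]+rot(o).apply([-.011,0,.167]);d=c-pw(0,0,0)
print("t",o["time_s"],"contact in press",Ro.from_euler("z",-YAW).apply(d).round(4),o["wrist_force"].round(1))
E
python3 st.py
```

```text
eef_pos: [0.4086, 0.0038, 0.1971]
wrist_force: [-1.8, -0.6, -0.1]
grasp_force: 0.8
eef_pos: [0.4233, 0.0002, 0.1972]
wrist_force: [-1.7, -1.5, -0.3]
grasp_force: 0.8
eef_pos: [0.4378, -0.0035, 0.1972]
wrist_force: [-2.1, 0.4, -1.7]
grasp_force: 0.9
eef_pos: [0.4468, -0.0057, 0.1972]
wrist_force: [-2.2, -1.5, -0.4]
grasp_force: 1.1
t 5.2167 contact in press [-0.0921  0.0023  0.0409] [-2.2 -1.5 -0.4]
```

```bash
P="python3 -m pendant"
$P '[[[0.5,-1,0,0.3,0,0,0],[0.5,-2,0,0.6,0,0,0],[0.5,-2.9,0,0.9,0,0,0],[0.5,-3.8,0,1.2,0,0,0],[0.5,-4.8,0,1.5,0,0,0]]]' | grep -E "pos|force"
$P '[[[0.5,-0.5,0,0.15,0,0,0],[0.5,-1,0,0.3,0,0,0],[0.5,-1.5,0,0.45,0,0,0]]]' | grep -E "pos|force"
$P '[[[0.5,-0.4,0,0.1,0,0,0],[0.5,-0.7,0,0.2,0,0,0],[0.5,-1,0,0.3,0,0,0]]]' | grep -E "pos|force"
python3 st.py
```

```text
eef_pos: [0.4516, -0.0069, 0.1971]
wrist_force: [-2.2, 0.0, 0.2]
grasp_force: 1.1
eef_pos: [0.4531, -0.0073, 0.1971]
wrist_force: [-2.1, 0.7, 0.9]
grasp_force: 1.1
eef_pos: [0.4539, -0.0075, 0.1971]
wrist_force: [-5.7, 1.3, 4.3]
grasp_force: 2.8
t 6.1333 contact in press [-0.085   0.0023  0.0407] [-5.7  1.3  4.3]
```

```bash
P="python3 -m pendant"
$P '[[[0.5,-0.4,0,0.1,0,0,0],[0.5,-0.8,0,0.2,0,0,0],[0.5,-0.8,0,0.2,0,0,0]]]' | grep -E "pos|force"
python3 st.py
python3 - <<'E'
from h import *
import cv2
im=ctrl.camera("scene")[150:300,190:340];cv2.imwrite("pics/s2.png",cv2.resize(im,(600,600),interpolation=cv2.INTER_CUBIC)[...,::-1])
E
```

```text
eef_pos: [0.4542, -0.0075, 0.1969]
wrist_force: [-7.4, 1.4, 5.7]
grasp_force: 3.9
t 6.3833 contact in press [-0.0849  0.0023  0.0405] [-7.4  1.4  5.7]
```

View pics/s2.png

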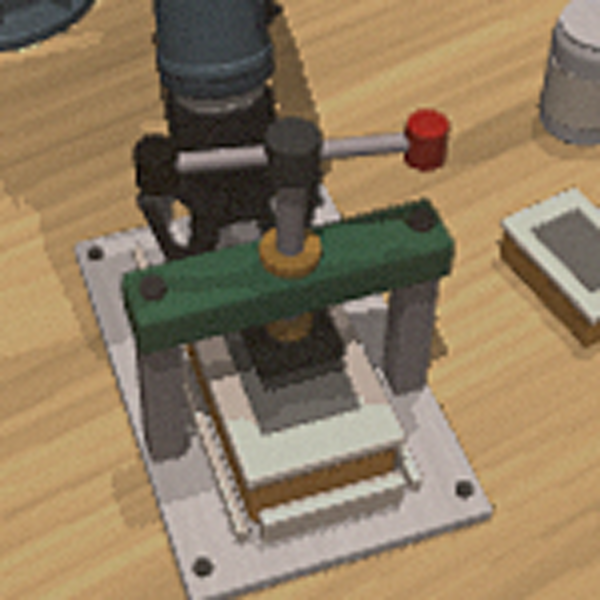

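The tub's far edge is flush against the back stop, and the force rose to 7 N with the contact point at x=-0.085, so it's home. Next I'll back off and move above the red knob.

```bash
P="python3 -m pendant"
$P '[[[0.5,6,0,-2,0,0,0],[0.5,20,0,-6,0,0,0],[0.5,40,0,-12,0,0,0],[0.5,60,0,-35,0,0,0],[0.5,70,0,-65,0,0,0]]]' | grep -E "pos|force"
$P '[[[0.5,8,0,-33,0,0.06,-0.07],[0.5,16,0,-66,0,0.12,-0.14],[0.5,24,0,-99,0,0.18,-0.21],[0.5,32,0,-132,0,0.24,-0.28],[0.5,40,0,-165,0,0.30,-0.35]]]' | grep -E "pos|force"
python3 - <<'E'
from h import *
b=1.139;H=np.array([.593,-.045]);k=H+.08*np.array([np.cos(b),np.sin(b)])
for z in(.34,.268): go([*k,z],down(b+np.pi/2),[0,0,.155])
E
```

```text
eef_pos: [0.3686, 0.014, 0.2365]
wrist_force: [-0.7, -0.0, 0.9]
grasp_force: 0.0
eef_pos: [0.2861, 0.0353, 0.3864]
wrist_force: [0.6, -0.7, 0.9]
grasp_force: 0.0
tcp [0.626 0.028 0.495] shift [-336.4  -48.5 -110.5] rot [-0.044 -0.041 -1.036] rows 8.569938405826896 8.306503632537751
tcp [0.626 0.028 0.423] shift [-337.3  -44.5  -38.7] rot [-0.044 -0.041 -1.036] rows 8.211495833257272 8.306503632537751
```

```bash
P="python3 -m pendant"
$P '[[[0.5,-20,-3,-30,0,0,-0.11],[0.5,-45,-6,-60,0,0,-0.22],[0.5,-75,-10,-85,-0.02,-0.02,-0.33],[0.5,-110,-15,-105,-0.03,-0.03,-0.44],[0.5,-148,-20,-115,-0.04,-0.04,-0.55]]]' | grep -E "pos|force"
python3 - <<'E'
from h import *
b=1.139;H=np.array([.593,-.045]);k=H+.08*np.array([np.cos(b),np.sin(b)])
for z in(.34,.268): go([*k,z],down(b+np.pi/2),[0,0,.155])
E
```

```text
eef_pos: [0.439, 0.0365, 0.5022]
wrist_force: [-0.1, 0.0, 1.6]
grasp_force: 0.0
tcp [0.626 0.028 0.495] shift [-143.  -121.2   11.5] rot [-0.021  0.01  -0.483] rows 4.504016359875243 3.869431977307685
tcp [0.626 0.028 0.423] shift [-142.  -119.9   83.4] rot [-0.021  0.01  -0.483] rows 4.885104019726075 3.869431977307685
```

```bash
P="python3 -m pendant"
$P '[[[0.5,-30,-25,2,0,0,-0.12],[0.5,-60,-51,4,0,0,-0.24],[0.5,-90,-77,6,-0.01,0,-0.36],[0.5,-118,-100,8,-0.02,0,-0.48],[0.5,-143,-121,11,-0.02,0.01,-0.48]]]' | grep -E "pos|force"
python3 - <<'E'
from h import *
import cv2
b=1.139;H=np.array([.593,-.045]);k=H+.08*np.array([np.cos(b),np.sin(b)])
o=ctrl.get_obs();print(o["q"].round(3),o["time_s"])
im=ctrl.camera("wrist");cv2.imwrite("pics/w1.png",im[...,::-1])
pr=ctrl.camera_params("wrist");T=pr["tool_from_camera"]
def tool(px,z): # world point at height z on the pixel's ray
    d=rot(o).apply(T[:3,:3]@np.linalg.solve(pr["mtx"],[px[0],px[1],1]));c=o["eef_pos"]+rot(o).apply(T[:3,3]);return c+d*(z-c[2])/d[2]
for n in("red_knob","hub","black_knob"):
  for d in ctrl.boxes_of("wrist",n)[:2]:
    px=np.array(d["point"])*[512,384];print(n,px.round(),round(d["confidence"],2),tool(px,.28).round(4))
go([*k,.268],down(b+np.pi/2),[0,0,.155])
E
```

```text
eef_pos: [0.6269, 0.0262, 0.4899]
wrist_force: [0.3, -0.2, 0.6]
grasp_force: 0.0
[-0.147  0.244  1.361 -0.     1.542 -2.854] 8.1
red_knob [256. 111.] 0.83 [ 0.5974 -0.0361  0.28  ]
hub [254. 112.] 0.93 [ 0.5989 -0.0357  0.28  ]
black_knob [258. 113.] 0.72 [ 0.5969 -0.0346  0.28  ]
tcp [0.626 0.028 0.423] shift [-2.  -1.2 65.8] rot [ 0.008 -0.003 -0.009] rows 1.5779004199444617 0.10085553130270354
```

View pics/w1.png

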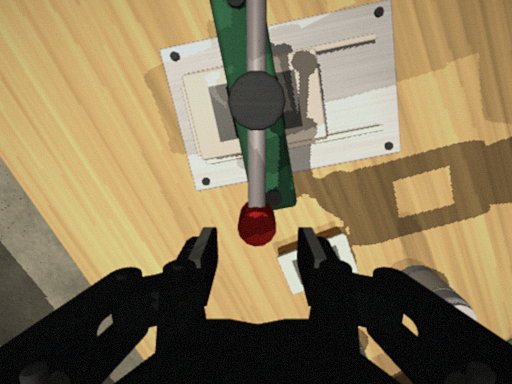

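The wrist view shows the handle along the tool's x axis. The red knob is at about (257,222), midway between the fingertips at columns 215 and 300, and the hub is at (256,100).

```bash
python3 - <<'E'
from h import *
o=ctrl.get_obs();pr=ctrl.camera_params("wrist");T=pr["tool_from_camera"]
def tool(px,z):
    d=rot(o).apply(T[:3,:3]@np.linalg.solve(pr["mtx"],[px[0],px[1],1]));c=o["eef_pos"]+rot(o).apply(T[:3,3]);w=c+d*(z-c[2])/d[2]
    return w.round(4),(rot(o).inv().apply(w-o["eef_pos"])*1000).round(1)
print("knob",tool((257,220),.287),"hub",tool((256,100),.290),"bar",tool((257,190),.272))
E
python3 -m pendant '[[[0.5,-2,-1,15,0,0,0],[0.5,-2,-1,32,0,0,0],[0.5,-2,-1,50,0,0,0],[0.5,-2,-1,62,0,0,0],[0.5,-2,-1,66,0,0,0]]]' | grep -E "pos|force"
python3 -m pendant '[[[0.5,0,0,0,0,0,0]]]' | grep -E "pos|rot|force"
```

```text
knob (array([0.623 , 0.0253, 0.287 ]), array([ 1.200e+00, -2.000e-01,  2.018e+02])) hub (array([ 0.5925, -0.0409,  0.29  ]), array([ 74.2,  -0.8, 199. ])) bar (array([0.6162, 0.011 , 0.272 ]), array([ 1.700e+01, -2.000e-01,  2.168e+02]))
eef_pos: [0.6245, 0.0281, 0.4228]
wrist_force: [0.2, -1.0, -0.4]
grasp_force: 0.0
eef_pos: [0.625, 0.028, 0.4238]
eef_rot: [-0.003, -0.535, 0.845, 0.002]
wrist_force: [-0.2, 0.0, 0.4]
grasp_force: 0.0
```

```bash
cat > tf.py <<'E'
from h import *
o=ctrl.get_obs();F=rot(o).inv().apply(o["wrist_force"]);d=o["eef_pos"][:2]-[.593,-.045]
print("t %.2f Ftool %s ang %.3f r %.4f z %.4f q6 %.2f"%(o["time_s"],F.round(1),np.arctan2(d[1],d[0]),np.hypot(*d),o["eef_pos"][2],o["q"][5]))
E
P="python3 -m pendant"; python3 tf.py
$P '[[[0.5,0,-2,0.1,0,0,0.025],[0.5,0.1,-4,0.2,0,0,0.05],[0.5,0.4,-8,0.5,0,0,0.1],[0.5,0.9,-12,0.7,0,0,0.15],[0.5,1.6,-15.9,1,0,0,0.2]]]' >/dev/null; python3 tf.py
$P '[[[0.5,0.1,-4.8,0.3,0,0,0.06],[0.5,0.6,-9.6,0.6,0,0,0.12],[0.5,1.3,-14.3,0.9,0,0,0.18],[0.5,2.3,-19,1.1,0,0,0.24],[0.5,3.6,-23.6,1.4,0,0,0.30]]]' >/dev/null; python3 tf.py
```

```text
t 8.80 Ftool [ 0.1  0.2 -0.4] ang 1.157 r 0.0797 z 0.4238 q6 -2.85
t 9.22 Ftool [ 2.   7.8 -5.3] ang 0.953 r 0.0798 z 0.4246 q6 -2.65
t 9.63 Ftool [ 0.9  8.3 -5.2] ang 0.658 r 0.0798 z 0.4231 q6 -2.37
```

```bash
P="python3 -m pendant"
$P '[[[0.5,0.1,-4.8,0.3,0,0,0.06],[0.5,0.6,-9.6,0.6,0,0,0.12],[0.5,1.3,-14.3,0.9,0,0,0.18],[0.5,2.3,-19,1.1,0,0,0.24],[0.5,3.6,-23.6,1.4,0,0,0.30]]]' >/dev/null; python3 tf.py
$P '[[[0.5,0.1,-4.8,0.3,0,0,0.06],[0.5,0.6,-9.6,0.6,0,0,0.12],[0.5,1.3,-14.3,0.9,0,0,0.18],[0.5,2.3,-19,1.1,0,0,0.24],[0.5,3.6,-23.6,1.4,0,0,0.30]]]' >/dev/null; python3 tf.py
$P '[[[0.5,0.1,-4.8,0.3,0,0,0.06],[0.5,0.6,-9.6,0.6,0,0,0.12],[0.5,1.3,-14.3,0.9,0,0,0.18],[0.5,2.3,-19,1.1,0,0,0.24],[0.5,3.6,-23.6,1.4,0,0,0.30]]]' >/dev/null; python3 tf.py
$P '[[[0.5,0.1,-4,0.2,0,0,0.05],[0.5,0.4,-7.2,0.4,0,0,0.09],[0.5,0.6,-9.6,0.6,0,0,0.12],[0.5,0.8,-11.2,0.7,0,0,0.14],[0.5,1,-12.7,0.8,0,0,0.16]]]' >/dev/null; python3 tf.py
```

```text
t 10.05 Ftool [ 2.6  8.5 -3.8] ang 0.360 r 0.0794 z 0.4217 q6 -2.10
t 10.47 Ftool [ 3.2  9.1 -4. ] ang 0.059 r 0.0788 z 0.4203 q6 -1.83
t 10.88 Ftool [ 3.9  7.4 -3.2] ang -0.245 r 0.0781 z 0.4188 q6 -1.57
t 11.30 Ftool [ 4.   8.6 -2.2] ang -0.407 r 0.0779 z 0.4179 q6 -1.43
```

```bash
P="python3 -m pendant"
$P '[[[0.5,0,-1.6,0.1,0,0,0.02],[0.5,0,-3.2,0.2,0,0,0.04],[0.5,0.1,-4.8,0.3,0,0,0.06],[0.5,0.2,-6.4,0.4,0,0,0.08],[0.5,0.3,-8,0.5,0,0,0.1]]]' >/dev/null; python3 tf.py
$P '[[[0.5,0,-1.6,0.1,0,0,0.02],[0.5,0,-3.2,0.2,0,0,0.04],[0.5,0.1,-4.8,0.3,0,0,0.06],[0.5,0.2,-6.4,0.4,0,0,0.08],[0.5,0.3,-8,0.5,0,0,0.1]]]' >/dev/null; python3 tf.py
$P '[[[0.5,0,-1.6,0.1,0,0,0.02],[0.5,0,-3.2,0.2,0,0,0.04],[0.5,0.1,-4.8,0.3,0,0,0.06],[0.5,0.2,-6.4,0.4,0,0,0.08],[0.5,0.3,-8,0.5,0,0,0.1]]]' >/dev/null; python3 tf.py
$P '[[[0.5,0,-1.6,0.1,0,0,0.02],[0.5,0,-3.2,0.2,0,0,0.04],[0.5,0.1,-4.8,0.3,0,0,0.06],[0.5,0.2,-6.4,0.4,0,0,0.08],[0.5,0.3,-8,0.5,0,0,0.1]]]' >/dev/null; python3 tf.py
$P '[[[0.5,0,-1.6,0.1,0,0,0.02],[0.5,0,-3.2,0.2,0,0,0.04],[0.5,0.1,-4.8,0.3,0,0,0.06],[0.5,0.2,-6.4,0.4,0,0,0.08],[0.5,0.3,-8,0.5,0,0,0.1]]]' >/dev/null; python3 tf.py
$P '[[[0.5,0,-1.6,0.1,0,0,0.02],[0.5,0,-3.2,0.2,0,0,0.04],[0.5,0.1,-4.8,0.3,0,0,0.06],[0.5,0.2,-6.4,0.4,0,0,0.08],[0.5,0.3,-8,0.5,0,0,0.1]]]' >/dev/null; python3 tf.py
```

```text
t 11.72 Ftool [ 5.7  7.4 -1.7] ang -0.507 r 0.0778 z 0.4174 q6 -1.34
t 12.13 Ftool [ 5.4  7.6 -0.5] ang -0.609 r 0.0778 z 0.4168 q6 -1.26
t 12.55 Ftool [ 4.5  8.7 -0.3] ang -0.711 r 0.0778 z 0.4163 q6 -1.17
t 12.97 Ftool [ 5.9  7.1 -0.3] ang -0.814 r 0.0779 z 0.4158 q6 -1.08
t 13.38 Ftool [ 5.5  7.8 -0.9] ang -0.916 r 0.0780 z 0.4153 q6 -0.99
t 13.80 Ftool [5.3 7.1 0.4] ang -1.018 r 0.0782 z 0.4149 q6 -0.90
```

```bash
P="python3 -m pendant"
$P '[[[0.5,0,-1.6,0.1,0,0,0.02],[0.5,0,-3.2,0.2,0,0,0.04],[0.5,0.1,-4.8,0.3,0,0,0.06],[0.5,0.2,-6.4,0.4,0,0,0.08],[0.5,0.3,-8,0.5,0,0,0.1]]]' >/dev/null; python3 tf.py
$P '[[[0.5,0,-1.6,0.1,0,0,0.02],[0.5,0,-3.2,0.2,0,0,0.04],[0.5,0.1,-4.8,0.3,0,0,0.06],[0.5,0.2,-6.4,0.4,0,0,0.08],[0.5,0.3,-8,0.5,0,0,0.1]]]' >/dev/null; python3 tf.py
$P '[[[0.5,0,-1.6,0.1,0,0,0.02],[0.5,0,-3.2,0.2,0,0,0.04],[0.5,0.1,-4.8,0.3,0,0,0.06],[0.5,0.2,-6.4,0.4,0,0,0.08],[0.5,0.3,-8,0.5,0,0,0.1]]]' >/dev/null; python3 tf.py
$P '[[[0.5,0,-1.6,0.1,0,0,0.02],[0.5,0,-3.2,0.2,0,0,0.04],[0.5,0.1,-4.8,0.3,0,0,0.06],[0.5,0.2,-6.4,0.4,0,0,0.08],[0.5,0.3,-8,0.5,0,0,0.1]]]' >/dev/null; python3 tf.py
$P '[[[0.5,0,-1.6,0.1,0,0,0.02],[0.5,0,-3.2,0.2,0,0,0.04],[0.5,0.1,-4.8,0.3,0,0,0.06],[0.5,0.2,-6.4,0.4,0,0,0.08],[0.5,0.3,-8,0.5,0,0,0.1]]]' >/dev/null; python3 tf.py
$P '[[[0.5,0,-1.6,0.1,0,0,0.02],[0.5,0,-3.2,0.2,0,0,0.04],[0.5,0.1,-4.8,0.3,0,0,0.06],[0.5,0.2,-6.4,0.4,0,0,0.08],[0.5,0.3,-8,0.5,0,0,0.1]]]' >/dev/null; python3 tf.py
```

```text
t 14.22 Ftool [5.4 7.8 0.9] ang -1.120 r 0.0784 z 0.4145 q6 -0.81
t 14.63 Ftool [4.1 7.5 1.4] ang -1.222 r 0.0786 z 0.4141 q6 -0.72
t 15.05 Ftool [5.7 7.3 1.4] ang -1.323 r 0.0788 z 0.4137 q6 -0.63
t 15.47 Ftool [5.6 7.9 1.5] ang -1.424 r 0.0790 z 0.4134 q6 -0.53
t 15.88 Ftool [4.5 7.1 2.1] ang -1.524 r 0.0793 z 0.4130 q6 -0.44
t 16.30 Ftool [4.7 8.1 1.3] ang -1.624 r 0.0795 z 0.4127 q6 -0.35
```

```bash
P="python3 -m pendant"
$P '[[[0.5,0,-1.6,0.1,0,0,0.02],[0.5,0,-3.2,0.2,0,0,0.04],[0.5,0.1,-4.8,0.3,0,0,0.06],[0.5,0.2,-6.4,0.4,0,0,0.08],[0.5,0.3,-8,0.5,0,0,0.1]]]' >/dev/null; python3 tf.py
$P '[[[0.5,0,-1.6,0.1,0,0,0.02],[0.5,0,-3.2,0.2,0,0,0.04],[0.5,0.1,-4.8,0.3,0,0,0.06],[0.5,0.2,-6.4,0.4,0,0,0.08],[0.5,0.3,-8,0.5,0,0,0.1]]]' >/dev/null; python3 tf.py
$P '[[[0.5,0,-1.6,0.1,0,0,0.02],[0.5,0,-3.2,0.2,0,0,0.04],[0.5,0.1,-4.8,0.3,0,0,0.06],[0.5,0.2,-6.4,0.4,0,0,0.08],[0.5,0.3,-8,0.5,0,0,0.1]]]' >/dev/null; python3 tf.py
$P '[[[0.5,0,-1.6,0.1,0,0,0.02],[0.5,0,-3.2,0.2,0,0,0.04],[0.5,0.1,-4.8,0.3,0,0,0.06],[0.5,0.2,-6.4,0.4,0,0,0.08],[0.5,0.3,-8,0.5,0,0,0.1]]]' >/dev/null; python3 tf.py
$P '[[[0.5,0,-1.6,0.1,0,0,0.02],[0.5,0,-3.2,0.2,0,0,0.04],[0.5,0.1,-4.8,0.3,0,0,0.06],[0.5,0.2,-6.4,0.4,0,0,0.08],[0.5,0.3,-8,0.5,0,0,0.1]]]' >/dev/null; python3 tf.py
```

```text
t 16.72 Ftool [4.2 7.9 0.1] ang -1.724 r 0.0798 z 0.4124 q6 -0.25
t 17.13 Ftool [6.2 8.5 1.7] ang -1.822 r 0.0800 z 0.4121 q6 -0.15
t 17.55 Ftool [4.9 8.2 1. ] ang -1.921 r 0.0802 z 0.4117 q6 -0.05
t 17.97 Ftool [5.1 7.7 1.1] ang -2.020 r 0.0804 z 0.4113 q6 0.05
t 18.38 Ftool [3.6 8.  1.8] ang -2.118 r 0.0806 z 0.4110 q6 0.15
```

No clear contact after half a turn, which is the expected range. I'll lift and swing back round to the black end, now on the +y side.

```bash
P="python3 -m pendant"
$P '[[[0.5,0,4,0,0,0,0],[0.5,0,6,-15,0,0,0],[0.5,0,6,-35,0,0,0],[0.5,0,6,-55,0,0,0],[0.5,0,6,-70,0,0,0]]]' >/dev/null; python3 tf.py
$P '[[[0.5,0.6,9.6,0,0,0,-0.12],[0.5,2.3,19,0,0,0,-0.24],[0.5,5.1,28.2,0,0,0,-0.36],[0.5,9,36.9,0,0,0,-0.48],[0.5,14,45.2,0,0,0,-0.6]]]' >/dev/null
$P '[[[0.5,0.6,9.6,0,0,0,-0.12],[0.5,2.3,19,0,0,0,-0.24],[0.5,5.1,28.2,0,0,0,-0.36],[0.5,9,36.9,0,0,0,-0.48],[0.5,14,45.2,0,0,0,-0.6]]]' >/dev/null
$P '[[[0.5,0.6,9.6,0,0,0,-0.12],[0.5,2.3,19,0,0,0,-0.24],[0.5,5.1,28.2,0,0,0,-0.36],[0.5,9,36.9,0,0,0,-0.48],[0.5,14,45.2,0,0,0,-0.6]]]' >/dev/null
$P '[[[0.5,0.6,9.6,0,0,0,-0.12],[0.5,2.3,19,0,0,0,-0.24],[0.5,5.1,28.2,0,0,0,-0.36],[0.5,9,36.9,0,0,0,-0.48],[0.5,14,45.2,0,0,0,-0.6]]]' >/dev/null
$P '[[[0.5,0.6,9.6,0,0,0,-0.12],[0.5,2.3,19,0,0,0,-0.24],[0.5,5.1,28.2,0,0,0,-0.36],[0.5,9,36.9,0,0,0,-0.48],[0.5,14,45.2,0,0,0,-0.6]]]' >/dev/null
$P '[[[0.5,0,0,0,0,0,0]]]' >/dev/null; python3 tf.py
python3 - <<'E'
from h import *
import cv2
im=ctrl.camera("wrist");cv2.imwrite("pics/w2.png",im[...,::-1])
E
```

```text
t 18.80 Ftool [ 0.2  1.1 -0.3] ang -2.052 r 0.0814 z 0.4813 q6 0.14
t 20.97 Ftool [ 0.  -0.1  0.6] ang 0.810 r 0.0805 z 0.4791 q6 -2.61
```

View pics/w2.png

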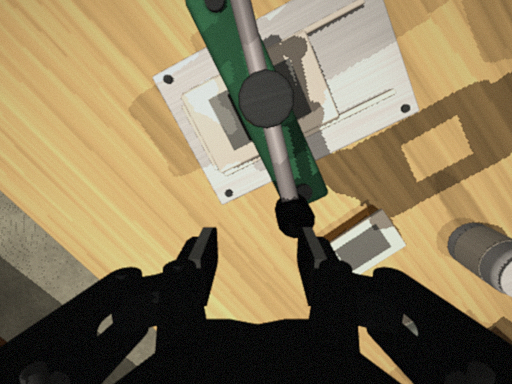

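The wrist view has the black knob at (294,215) and the hub at (266,98), so the bar is about 0.23 rad off the tool axis. I'll correct for that.

Run:
```python
from h import *
o=ctrl.get_obs();pr=ctrl.camera_params("wrist");T=pr["tool_from_camera"]
def tool(px,z):
    d=rot(o).apply(T[:3,:3]@np.linalg.solve(pr["mtx"],[px[0],px[1],1]));c=o["eef_pos"]+rot(o).apply(T[:3,3]);return c+d*(z-c[2])/d[2]
k=tool((294,212),.272);h=tool((266,98),.275);print(k,h,np.hypot(*(k-h)[:2]))
b=np.arctan2(*(k-h)[1::-1]);x=-rot(o).apply([1,0,0]);print("bar",b,"tool",np.arctan2(x[1],x[0]))
H=np.array([.593,-.045]) ; kk=H+.08*np.array([np.cos(b),np.sin(b)]);print(kk)
for z in(.31,.253): go([*kk,z],down(b+np.pi/2),[0,0,.155])
```

```text
[0.62638685 0.02455583 0.272     ] [ 0.59517348 -0.04173309  0.275     ] 0.0732700148543366
bar 1.1307242022908919 tool 0.8682201724333755
[0.62708038 0.02737768]
tcp [0.627 0.027 0.465] shift [ 2.8 26.2 14.2] rot [ 0.005 -0.003 -0.263] rows 0.7172266918475007 2.1012231078447967
tcp [0.627 0.027 0.408] shift [ 2.6 25.9 71.2] rot [ 0.005 -0.003 -0.263] rows 1.8175962046003153 2.1012231078447967
```

```bash
P="python3 -m pendant"
$P '[[[0.5,1,9,4,0,0,-0.09],[0.5,2,18,8,0,0,-0.18],[0.5,2.6,26,14,0,0,-0.26],[0.5,2.6,26,30,0,0,-0.26],[0.5,2.6,26,48,0,0,-0.26]]]' >/dev/null; python3 tf.py
$P '[[[0.5,0,0,12,0,0,0],[0.5,0,0,22,0,0,0],[0.5,0,0,22,0,0,0]]]' >/dev/null; python3 tf.py
$P '[[[0.5,0,-1.6,0.1,0,0,0.02],[0.5,0,-3.2,0.2,0,0,0.04],[0.5,0.1,-4.8,0.3,0,0,0.06],[0.5,0.2,-6.4,0.4,0,0,0.08],[0.5,0.3,-8,0.5,0,0,0.1]]]' >/dev/null; python3 tf.py
$P '[[[0.5,0,-1.6,0.1,0,0,0.02],[0.5,0,-3.2,0.2,0,0,0.04],[0.5,0.1,-4.8,0.3,0,0,0.06],[0.5,0.2,-6.4,0.4,0,0,0.08],[0.5,0.3,-8,0.5,0,0,0.1]]]' >/dev/null; python3 tf.py
$P '[[[0.5,0,-1.6,0.1,0,0,0.02],[0.5,0,-3.2,0.2,0,0,0.04],[0.5,0.1,-4.8,0.3,0,0,0.06],[0.5,0.2,-6.4,0.4,0,0,0.08],[0.5,0.3,-8,0.5,0,0,0.1]]]' >/dev/null; python3 tf.py
```

```text
t 21.43 Ftool [0.5 0.4 0.2] ang 1.119 r 0.0796 z 0.4317 q6 -2.84
t 21.68 Ftool [ 0.5 -0.6  0.2] ang 1.131 r 0.0792 z 0.4056 q6 -2.84
t 22.10 Ftool [ 1.4  2.6 -1.8] ang 1.026 r 0.0798 z 0.4084 q6 -2.75
t 22.52 Ftool [ 3.5  8.4 -4.4] ang 0.942 r 0.0799 z 0.4075 q6 -2.65
t 22.93 Ftool [ 3.1  7.3 -4.6] ang 0.843 r 0.0800 z 0.4069 q6 -2.56
```

```bash
P="python3 -m pendant"
$P '[[[0.5,0,-1.6,0.1,0,0,0.02],[0.5,0,-3.2,0.2,0,0,0.04],[0.5,0.1,-4.8,0.3,0,0,0.06],[0.5,0.2,-6.4,0.4,0,0,0.08],[0.5,0.3,-8,0.5,0,0,0.1]]]' >/dev/null; python3 tf.py
$P '[[[0.5,0,-1.6,0.1,0,0,0.02],[0.5,0,-3.2,0.2,0,0,0.04],[0.5,0.1,-4.8,0.3,0,0,0.06],[0.5,0.2,-6.4,0.4,0,0,0.08],[0.5,0.3,-8,0.5,0,0,0.1]]]' >/dev/null; python3 tf.py
$P '[[[0.5,0,-1.6,0.1,0,0,0.02],[0.5,0,-3.2,0.2,0,0,0.04],[0.5,0.1,-4.8,0.3,0,0,0.06],[0.5,0.2,-6.4,0.4,0,0,0.08],[0.5,0.3,-8,0.5,0,0,0.1]]]' >/dev/null; python3 tf.py
$P '[[[0.5,0,-1.6,0.1,0,0,0.02],[0.5,0,-3.2,0.2,0,0,0.04],[0.5,0.1,-4.8,0.3,0,0,0.06],[0.5,0.2,-6.4,0.4,0,0,0.08],[0.5,0.3,-8,0.5,0,0,0.1]]]' >/dev/null; python3 tf.py
$P '[[[0.5,0,-1.6,0.1,0,0,0.02],[0.5,0,-3.2,0.2,0,0,0.04],[0.5,0.1,-4.8,0.3,0,0,0.06],[0.5,0.2,-6.4,0.4,0,0,0.08],[0.5,0.3,-8,0.5,0,0,0.1]]]' >/dev/null; python3 tf.py
$P '[[[0.5,0,-1.6,0.1,0,0,0.02],[0.5,0,-3.2,0.2,0,0,0.04],[0.5,0.1,-4.8,0.3,0,0,0.06],[0.5,0.2,-6.4,0.4,0,0,0.08],[0.5,0.3,-8,0.5,0,0,0.1]]]' >/dev/null; python3 tf.py
```

```text
t 23.35 Ftool [ 3.6  8.1 -5.1] ang 0.744 r 0.0801 z 0.4065 q6 -2.47
t 23.77 Ftool [ 2.3  7.6 -4.7] ang 0.645 r 0.0802 z 0.4059 q6 -2.38
t 24.18 Ftool [ 3.   8.2 -4.5] ang 0.547 r 0.0803 z 0.4053 q6 -2.28
t 24.60 Ftool [ 3.5  8.9 -2.9] ang 0.448 r 0.0804 z 0.4047 q6 -2.19
t 25.02 Ftool [ 4.2  6.6 -2.9] ang 0.350 r 0.0804 z 0.4041 q6 -2.10
t 25.43 Ftool [ 4.2  7.7 -3.2] ang 0.252 r 0.0804 z 0.4035 q6 -2.01
```

```bash
P="python3 -m pendant"
$P '[[[0.5,0,-1.6,0.1,0,0,0.02],[0.5,0,-3.2,0.2,0,0,0.04],[0.5,0.1,-4.8,0.3,0,0,0.06],[0.5,0.2,-6.4,0.4,0,0,0.08],[0.5,0.4,-8,0.5,0,0,0.1]]]' >/dev/null; python3 tf.py
$P '[[[0.5,0,-1.6,0.1,0,0,0.02],[0.5,0,-3.2,0.2,0,0,0.04],[0.5,0.1,-4.8,0.3,0,0,0.06],[0.5,0.2,-6.4,0.4,0,0,0.08],[0.5,0.4,-8,0.5,0,0,0.1]]]' >/dev/null; python3 tf.py
$P '[[[0.5,0,-1.6,0.1,0,0,0.02],[0.5,0,-3.2,0.2,0,0,0.04],[0.5,0.1,-4.8,0.3,0,0,0.06],[0.5,0.2,-6.4,0.4,0,0,0.08],[0.5,0.4,-8,0.5,0,0,0.1]]]' >/dev/null; python3 tf.py
$P '[[[0.5,0,-1.6,0.1,0,0,0.02],[0.5,0,-3.2,0.2,0,0,0.04],[0.5,0.1,-4.8,0.3,0,0,0.06],[0.5,0.2,-6.4,0.4,0,0,0.08],[0.5,0.4,-8,0.5,0,0,0.1]]]' >/dev/null; python3 tf.py
$P '[[[0.5,0,-1.6,0.1,0,0,0.02],[0.5,0,-3.2,0.2,0,0,0.04],[0.5,0.1,-4.8,0.3,0,0,0.06],[0.5,0.2,-6.4,0.4,0,0,0.08],[0.5,0.4,-8,0.5,0,0,0.1]]]' >/dev/null; python3 tf.py
$P '[[[0.5,0,-1.6,0.1,0,0,0.02],[0.5,0,-3.2,0.2,0,0,0.04],[0.5,0.1,-4.8,0.3,0,0,0.06],[0.5,0.2,-6.4,0.4,0,0,0.08],[0.5,0.4,-8,0.5,0,0,0.1]]]' >/dev/null; python3 tf.py
```

```text
t 25.85 Ftool [ 4.2  6.7 -3.6] ang 0.153 r 0.0803 z 0.4030 q6 -1.93
t 26.27 Ftool [ 4.4  7.7 -2.4] ang 0.054 r 0.0802 z 0.4024 q6 -1.84
t 26.68 Ftool [ 4.8  7.3 -3. ] ang -0.044 r 0.0800 z 0.4019 q6 -1.75
t 27.10 Ftool [ 5.2  8.3 -2.7] ang -0.143 r 0.0799 z 0.4014 q6 -1.66
t 27.52 Ftool [ 5.6  7.7 -1.6] ang -0.242 r 0.0797 z 0.4008 q6 -1.57
t 27.93 Ftool [ 5.1  7.6 -1.7] ang -0.342 r 0.0795 z 0.4003 q6 -1.48
```

```bash
P="python3 -m pendant"
$P '[[[0.5,0,-1.6,0.1,0,0,0.02],[0.5,0,-3.2,0.2,0,0,0.04],[0.5,0.1,-4.8,0.3,0,0,0.06],[0.5,0.2,-6.4,0.4,0,0,0.08],[0.5,0.4,-8,0.5,0,0,0.1]]]' >/dev/null; python3 tf.py
$P '[[[0.5,0,-1.6,0.1,0,0,0.02],[0.5,0,-3.2,0.2,0,0,0.04],[0.5,0.1,-4.8,0.3,0,0,0.06],[0.5,0.2,-6.4,0.4,0,0,0.08],[0.5,0.4,-8,0.5,0,0,0.1]]]' >/dev/null; python3 tf.py
$P '[[[0.5,0,-1.6,0.1,0,0,0.02],[0.5,0,-3.2,0.2,0,0,0.04],[0.5,0.1,-4.8,0.3,0,0,0.06],[0.5,0.2,-6.4,0.4,0,0,0.08],[0.5,0.4,-8,0.5,0,0,0.1]]]' >/dev/null; python3 tf.py
$P '[[[0.5,0,-1.6,0.1,0,0,0.02],[0.5,0,-3.2,0.2,0,0,0.04],[0.5,0.1,-4.8,0.3,0,0,0.06],[0.5,0.2,-6.4,0.4,0,0,0.08],[0.5,0.4,-8,0.5,0,0,0.1]]]' >/dev/null; python3 tf.py
$P '[[[0.5,0,-1.6,0.1,0,0,0.02],[0.5,0,-3.2,0.2,0,0,0.04],[0.5,0.1,-4.8,0.3,0,0,0.06],[0.5,0.2,-6.4,0.4,0,0,0.08],[0.5,0.4,-8,0.5,0,0,0.1]]]' >/dev/null; python3 tf.py
$P '[[[0.5,0,-1.6,0.1,0,0,0.02],[0.5,0,-3.2,0.2,0,0,0.04],[0.5,0.1,-4.8,0.3,0,0,0.06],[0.5,0.2,-6.4,0.4,0,0,0.08],[0.5,0.4,-8,0.5,0,0,0.1]]]' >/dev/null; python3 tf.py
```

```text
t 28.35 Ftool [ 6.4  8.1 -1.2] ang -0.442 r 0.0794 z 0.3998 q6 -1.40
t 28.77 Ftool [ 5.1  7.6 -0.2] ang -0.542 r 0.0792 z 0.3993 q6 -1.31
t 29.18 Ftool [ 6.3  7.8 -0.2] ang -0.642 r 0.0791 z 0.3989 q6 -1.22
t 29.60 Ftool [ 5.5  8.2 -0. ] ang -0.743 r 0.0790 z 0.3984 q6 -1.13
t 30.02 Ftool [ 5.2  8.1 -0.4] ang -0.844 r 0.0789 z 0.3979 q6 -1.04
t 30.43 Ftool [6.1 9.5 1. ] ang -0.941 r 0.0786 z 0.3976 q6 -0.95
```

```bash
P="python3 -m pendant"
$P '[[[0.5,0,-1.6,0.1,0,0,0.02],[0.5,0,-3.2,0.2,0,0,0.04],[0.5,0.1,-4.8,0.3,0,0,0.06],[0.5,0.2,-6.4,0.4,0,0,0.08],[0.5,0.4,-8,0.5,0,0,0.1]]]' >/dev/null; python3 tf.py
$P '[[[0.5,0,-1.6,0.1,0,0,0.02],[0.5,0,-3.2,0.2,0,0,0.04],[0.5,0.1,-4.8,0.3,0,0,0.06],[0.5,0.2,-6.4,0.4,0,0,0.08],[0.5,0.4,-8,0.5,0,0,0.1]]]' >/dev/null; python3 tf.py
$P '[[[0.5,0,-1.6,0.1,0,0,0.02],[0.5,0,-3.2,0.2,0,0,0.04],[0.5,0.1,-4.8,0.3,0,0,0.06],[0.5,0.2,-6.4,0.4,0,0,0.08],[0.5,0.4,-8,0.5,0,0,0.1]]]' >/dev/null; python3 tf.py
$P '[[[0.5,0,-1.6,0.1,0,0,0.02],[0.5,0,-3.2,0.2,0,0,0.04],[0.5,0.1,-4.8,0.3,0,0,0.06],[0.5,0.2,-6.4,0.4,0,0,0.08],[0.5,0.4,-8,0.5,0,0,0.1]]]' >/dev/null; python3 tf.py
```

```text
t 30.85 Ftool [7.2 8.4 1.2] ang -1.042 r 0.0784 z 0.3971 q6 -0.86
t 31.27 Ftool [7.6 9.8 1.9] ang -1.143 r 0.0783 z 0.3967 q6 -0.77
t 31.68 Ftool [7.4 9.5 2.7] ang -1.244 r 0.0782 z 0.3964 q6 -0.68
t 32.10 Ftool [ 6.8 10.8  2.7] ang -1.345 r 0.0783 z 0.3960 q6 -0.59
```

Contact shows at tool angle ≈ -0.88: the tangential force steps from about 8 N to 9.5 N, then climbs. That puts the target end at about -2.4 (a quarter turn further, roughly 14 N).

```bash
P="python3 -m pendant"
$P '[[[0.5,0,-1.6,0.1,0,0,0.02],[0.5,0,-3.2,0.2,0,0,0.04],[0.5,0.1,-4.8,0.3,0,0,0.06],[0.5,0.2,-6.4,0.4,0,0,0.08],[0.5,0.4,-8,0.5,0,0,0.1]]]' >/dev/null; python3 tf.py
$P '[[[0.5,0,-1.6,0.1,0,0,0.02],[0.5,0,-3.2,0.2,0,0,0.04],[0.5,0.1,-4.8,0.3,0,0,0.06],[0.5,0.2,-6.4,0.4,0,0,0.08],[0.5,0.4,-8,0.5,0,0,0.1]]]' >/dev/null; python3 tf.py
$P '[[[0.5,0,-1.6,0.1,0,0,0.02],[0.5,0,-3.2,0.2,0,0,0.04],[0.5,0.1,-4.8,0.3,0,0,0.06],[0.5,0.2,-6.4,0.4,0,0,0.08],[0.5,0.4,-8,0.5,0,0,0.1]]]' >/dev/null; python3 tf.py
$P '[[[0.5,0,-1.6,0.1,0,0,0.02],[0.5,0,-3.2,0.2,0,0,0.04],[0.5,0.1,-4.8,0.3,0,0,0.06],[0.5,0.2,-6.4,0.4,0,0,0.08],[0.5,0.4,-8,0.5,0,0,0.1]]]' >/dev/null; python3 tf.py
$P '[[[0.5,0,-1.6,0.1,0,0,0.02],[0.5,0,-3.2,0.2,0,0,0.04],[0.5,0.1,-4.8,0.3,0,0,0.06],[0.5,0.2,-6.4,0.4,0,0,0.08],[0.5,0.4,-8,0.5,0,0,0.1]]]' >/dev/null; python3 tf.py
$P '[[[0.5,0,-1.6,0.1,0,0,0.02],[0.5,0,-3.2,0.2,0,0,0.04],[0.5,0.1,-4.8,0.3,0,0,0.06],[0.5,0.2,-6.4,0.4,0,0,0.08],[0.5,0.4,-8,0.5,0,0,0.1]]]' >/dev/null; python3 tf.py
```

```text
t 32.52 Ftool [ 7.5 10.8  2.9] ang -1.446 r 0.0783 z 0.3956 q6 -0.50
t 32.93 Ftool [ 7.9 11.1  2.8] ang -1.546 r 0.0784 z 0.3954 q6 -0.40
t 33.35 Ftool [ 6.8 10.4  3.5] ang -1.647 r 0.0784 z 0.3951 q6 -0.31
t 33.77 Ftool [ 6.7 11.5  4.1] ang -1.747 r 0.0785 z 0.3948 q6 -0.21
t 34.18 Ftool [ 7.7 12.   4.1] ang -1.847 r 0.0787 z 0.3945 q6 -0.11
t 34.60 Ftool [ 6.9 11.2  4.4] ang -1.946 r 0.0787 z 0.3942 q6 -0.01
```

```bash
P="python3 -m pendant"
$P '[[[0.5,0,-1.6,0.1,0,0,0.02],[0.5,0,-3.2,0.2,0,0,0.04],[0.5,0.1,-4.8,0.3,0,0,0.06],[0.5,0.2,-6.4,0.4,0,0,0.08],[0.5,0.4,-8,0.5,0,0,0.1]]]' >/dev/null; python3 tf.py
$P '[[[0.5,0,-1.6,0.1,0,0,0.02],[0.5,0,-3.2,0.2,0,0,0.04],[0.5,0.1,-4.8,0.3,0,0,0.06],[0.5,0.2,-6.4,0.4,0,0,0.08],[0.5,0.4,-8,0.5,0,0,0.1]]]' >/dev/null; python3 tf.py
$P '[[[0.5,0,-1.6,0.1,0,0,0.02],[0.5,0,-3.2,0.2,0,0,0.04],[0.5,0.1,-4.8,0.3,0,0,0.06],[0.5,0.2,-6.4,0.4,0,0,0.08],[0.5,0.4,-8,0.5,0,0,0.1]]]' >/dev/null; python3 tf.py
$P '[[[0.5,0,-1.6,0.1,0,0,0.02],[0.5,0,-3.2,0.2,0,0,0.04],[0.5,0.1,-4.8,0.3,0,0,0.06],[0.5,0.2,-6.4,0.4,0,0,0.08],[0.5,0.4,-8,0.5,0,0,0.1]]]' >/dev/null; python3 tf.py
```

```text
t 35.02 Ftool [ 7.2 12.5  3.9] ang -2.046 r 0.0788 z 0.3939 q6 0.09
t 35.43 Ftool [ 7.  12.2  4.8] ang -2.145 r 0.0789 z 0.3935 q6 0.19
t 35.85 Ftool [ 7.  12.5  4.7] ang -2.243 r 0.0789 z 0.3932 q6 0.29
t 36.27 Ftool [ 6.4 12.3  4.2] ang -2.343 r 0.0789 z 0.3927 q6 0.40
```

About 1.45 rad past contact gives roughly 100 N, and the force fits that. I'll let go, lift clear and check.

```bash
P="python3 -m pendant"
$P '[[[0.5,0,3,0,0,0,0],[0.5,0,7,-5,0,0,0],[0.5,0,7,-30,0,0,0],[0.5,0,7,-65,0,0,0],[0.5,0,7,-100,0,0,0]]]' >/dev/null; python3 tf.py
$P '[[[0.5,-20,0,-15,0,0,0],[0.5,-55,0,-30,0,0,0],[0.5,-90,0,-40,0,0,0],[0.5,-120,0,-45,0,0,0],[0.5,-120,0,-45,0,0,0]]]' >/dev/null; python3 tf.py
python3 - <<'E'
from h import *
import cv2
a=ctrl.camera("scene")[110:310,110:410]; cv2.imwrite("pics/s3.png",cv2.resize(a,(800,533),interpolation=cv2.INTER_CUBIC)[...,::-1])
E
```

```text
t 36.68 Ftool [ 0.4  0.9 -1.1] ang -2.276 r 0.0799 z 0.4918 q6 0.39
t 37.10 Ftool [ 1.6  0.4 -0.7] ang -2.330 r 0.2030 z 0.5394 q6 0.16
```

View pics/s3.png

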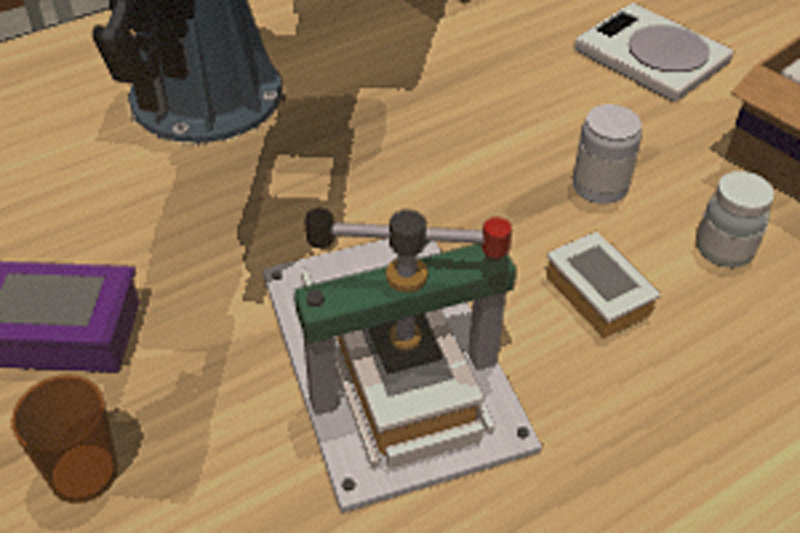

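The picture shows the tub against the stop with the pad at (405,345) down on the lid. The handle is clear of the arm, and the beaker, jar and can haven't moved.

```bash
python3 -c "from bench import ctrl; print(ctrl.hand_in())"
```

```text
the job is handed in; nothing more can be done
None
```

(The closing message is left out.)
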